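# Fit the suction post and set the bench vacuum tap

## Robot

A 6-joint arm with a two-finger parallel gripper is mounted at the origin on the work surface. World frame = base frame: x ahead of the robot, y to its left, z up, the work surface at z = 0. Lengths are in m, angles in degrees, forces in N, time in s.
With the tool pointing down it reaches from about 0.325 to 0.85 m from the base axis. Payload 15.5 kg.
Tool frame: the origin (TCP) lies at the very end of the fingers, on their centre line; the grasp point (between the pads) lies arm.grip_depth behind it (arm.grip_depth is the distance from the TCP to the grasp point, in m); z points along the fingers, y is the line along which they close (so a half turn about z gives the same grasp; the last joint's range is limited). The gripper opens to 91 mm and grips with 3 to 60 N. Pads are 32 mm wide; open, the fingers measure 118 mm over their backs; the gripper's body (76 mm by 178 mm) begins 60 mm behind the grasp point.
Start: joints at [69.929, 28.281, 77.091, -0, 74.628, -5.472], TCP at [0.158, 0.605, 0.214] pointing down, gripper open.
Joint ranges: [-166.48, 166.48], [-47.26, 123.95], [12.59, 153.08], [-70.14, 250.14], [6.76, 159.57], [-176.63, 176.63]. Speed limits (degrees/s): [108.29, 108.29, 147.25, 172.46, 172.46, 172.46].

## Interface

Orientations are given as a 3x3 rotation matrix whose columns are the frame's x, y, z axes.
In Python, from rig import arm gives the robot as it stands. Calls block until the motion is done:
- arm.move_to(position, orientation): joint-space move of the TCP to a pose.
- arm.move_l(position, orientation=None, feed=0.15): straight line of the TCP; orientation=None keeps the orientation; feed is the mean speed in m/s.
- arm.move_joints(angles): joint-space move.
- arm.grip(opening): finger opening in m; the grip force is fixed at half the most; returns when the fingers have stopped.
- arm.sleep(seconds).
- arm.solve_ik(position, orientation): joint angles nearest the present ones, or None.
- arm.snapshot(name): name is "side" or "top" or "wrist"; returns the picture (384x512x3 uint8, red, green, blue); there is no depth.
- arm.get_calibration(name): a dict with "intrinsics" (3x3 intrinsics, pixels), "k1" (the pictures are not rectified: a ray, as slopes to the right and down, at radius r is drawn at 1 + k1 r^2 times it, then the intrinsics apply), "cam_to_world" (4x4, takes a point from camera to world coordinates). Camera axes: x right, y down, z forward; pixel columns grow to the right and rows downward; lengths in m; the calibration is good to about 2 mm. A picture is of the moment at which its call begins: read the wrist's pose just before it. get_calibration takes no time and is no camera call; for the wrist camera it gives the pose at the moment of the call.
A pose or a line that the arm cannot do raises arm.Unreachable and nothing moves.
- arm.sign_off(): hands the job in; it is judged then, once.
Readings, each from a call of its own:
- arm.current_t(): time.
- arm.current_joint_positions(): joint angles.
- arm.current_dq(): joint speeds.
- arm.current_tau(): joint torques, N m.
- arm.current_ee_pos(): TCP position.
- arm.current_tool_rot(): TCP orientation.
- arm.current_force(): force on the tool from outside, world axes, zero at the start.
- arm.current_torque(): the same for the moment, N m.
- arm.current_width(): finger opening in m.
- arm.current_grasp_force(): force on a finger pad.
Only numpy, scipy, OpenCV 4.12 (cv2) and the standard library are available. Lean on these libraries where they do the work, as an engineer would, in place of code of your own. Each camera call takes 0.05 s, during which the arm holds its last target. There are 200 camera calls.

## Task

Get the filtration stand ready: slide the wide low rubber seal ring and then the narrower metal clamp collar down the post of the steel stand until each is fully home. Only then open the vacuum tap: push its bar handle down against the spring, turn it counter-clockwise (seen from above) out of its off lock (never force it past the lock unpressed), and leave its pointer nose at the small marker tab on the dial, handle released and sprung up again. Leave the bottle, the dish and the slide box where they are.

Things in the scene. Friction and masses are not known exactly. Their poses are not given: they have to be found in the camera images.
- seal: Black rubber seal ring, 64 mm outside diameter, 22 mm bore, 24 mm high, about 90 g, lying flat on the bench. Origin: centre of its underside, z along the bore.
- clamp: Bare aluminium clamp collar, 48 mm outside diameter, 22 mm bore, 32 mm high, about 150 g, lying flat on the bench. Origin: centre of its underside, z along the bore.
- seat (a point): Foot of the post: centre of the round boss, 54 mm across, on which the seal ring rests, 35 mm above the bench; z up. The post is 18 mm in diameter and 62 mm high above this point, tapered to 10 mm over its last 7 mm. The seal's underside rests here, the collar's underside 24 mm higher on the seal; 6 mm of post then stand proud.
- post_top (a point): Tip of the post, 62 mm above the seat.
- tap_grip (a point): Grip point of the tap's handle: on the turning axis, 13 mm below the bar's top, 102 mm above the bench when up. x along the bar to the pointer nose, z up; turns and sinks with the handle. The black plastic bar is 16 mm wide, 30 mm high, from 30 mm behind the axis to 35 mm ahead, then a 10 mm wide nose to 55 mm ahead; a 5 mm wide white line lies on the nose end of its top only.
- pointer_tip (a point): End of the pointer nose, 55 mm from the turning axis, 100 mm above the bench when up.
- marker_tip (a point): Inner upper edge of the dark steel marker tab (20 by 6 mm, 12 mm high) on the rim of the dial, 55 mm from the turning axis, 68.5 mm above the bench. The pointer must end straight above it. The tab sits stiffly at 1.9 to 2.5 rad counter-clockwise from off and differs each time.
- tap_handle (a joint): Turn of the handle in rad: 0 = off (starts at 0 to 0.1), growing counter-clockwise seen from above, at most 2.9. Stays where it is left; rubbing moment about 0.12 N m. A lock stops it at about 0.25 rad, yielding a little, unless the handle is pressed by 6 mm or more; keep it pressed until 0.9 rad. From there on it turns freely without pressing.
- tap_press (a joint): How far the handle is pushed down, in m: 0 = up, 0.010 = on its stop. Spring: 7 N to start, 9.5 N at the stop; springs up when released.
- reagent: Amber glass bottle, 64 mm across, 150 mm high, bystander. Origin: centre of its underside.
- dish: Clear round culture dish, 93 mm across, 16 mm high, bystander. Origin: centre of its underside.
- slide_box: Grey flat box, 100 by 85 by 32 mm, bystander. Origin: centre of its underside.
- stand: Fixed steel suction stand that carries the boss and the post at its centre: base plate 120 mm square, 18 mm high. Origin: centre of its underside.
- tap: Fixed grey round tap housing, 120 mm across at the foot and 92 mm above, with a white round dial, 124 mm across, whose top is 60 mm above the bench; a brass nozzle on its -y side. Origin: centre of its underside, on the handle's turning axis; x points where the pointer stands when off.
Not all that is in view belongs to the job. Leave any blue look-alike of the seal alone.

How it is judged (in metres and radians):
On the way, in this order (a step that is already met when the one before it is completed fails the run):
1. the seal ring is home on the boss, tap still off (horizontal distance between seal and seat below 0.004 m and z of seal in the frame of seat between -0.003 and 0.003 m and angle between seal's own z axis and vertical below 0.08 rad and value of joint tap_handle below 0.3 rad), for 0.2 s.
2. the clamp collar is home on the seal ring, tap still off (all of step 1 and horizontal distance between clamp and seat below 0.004 m and z of clamp in the frame of seat between 0.02 and 0.028 m and angle between clamp's own z axis and vertical below 0.08 rad), for 0.2 s.
3. the handle is pressed and turned out of its off lock (value of joint tap_handle above 0.9 rad), for 0.1 s.
At the end, for the whole second after the job is handed in: Seal ring flat on the boss (3 mm, within 4 mm of the post axis) with the clamp collar flat on it (4 mm), both at rest and within 0.08 rad of level; the pointer tip within 6 mm (about 6 degrees) of the marker tip seen from above; the handle up again (within 2 mm) and still (horizontal distance between each of seal, clamp and seat below 0.004 m and z of seal in the frame of seat between -0.003 and 0.003 m and angle between each of seal, clamp's own z axis and vertical below 0.08 rad and z of clamp in the frame of seat between 0.02 and 0.028 m and horizontal distance between pointer_tip and marker_tip below 0.006 m and value of joint tap_press below 0.002 m and velocity of joint tap_handle between -0.05 and 0.05 rad/s and linear speed of each of seal, clamp below 0.02 m/s); the robot touches nothing.
It fails at once if the bottle, dish or slide box is pushed more than 30 mm (distance of any of reagent, dish, slide_box from where it was at the start of the episode above 0.03 m).
It fails at once if the tap is opened before both rings are home (value of joint tap_handle above 0.4 rad and not (horizontal distance between each of seal, clamp and seat below 0.004 m and z of seal in the frame of seat between -0.003 and 0.003 m and angle between each of seal, clamp's own z axis and vertical below 0.08 rad and z of clamp in the frame of seat between 0.02 and 0.028 m)).
It fails at once if the handle is forced into its off lock without being pressed (value of joint tap_handle between 0.4 and 0.75 rad and value of joint tap_press below 0.004 m).
It also fails if it takes over 72 s, if anything falls off the work surface, if the arm or the gripper's body presses on something with over 40 N, if the wrist force passes 120 N, or if a joint passes its speed limit or range.

## Working session

There is one attempt and no reset: what is moved stays moved. The work goes in short steps, each a Python script; the robot and the scene stay as the last script left them, time stands still between calls to the robot, and variables do not carry over. Pictures are saved under pics/ and viewed, at most 10 in all, crops included, and the job is handed in when it is done.

```bash
mkdir -p pics; ls
python3 - <<'E'
from rig import arm
import cv2,numpy as np
print(arm.grip_depth,arm.current_t(),arm.current_tool_rot())
for n in("top","side"):
    im=arm.snapshot(n); cv2.imwrite(f"pics/{n}0.png",cv2.resize(im[:,:,::-1],(800,600),interpolation=cv2.INTER_CUBIC)); cv2.imwrite(f"pics/{n}0raw.png",im[:,:,::-1])
    c=arm.get_calibration(n);print(n,c)
E
```

```text
pics
0.0188 0.0 [[-9.67715341e-01  2.52045265e-01 -4.51369895e-04]
 [ 2.52045629e-01  9.67714651e-01 -1.16435454e-03]
 [ 1.43327213e-04 -1.24052956e-03 -9.99999220e-01]]
top {'intrinsics': array([[447.14918384,   0.        , 254.60829608],
       [  0.        , 447.14918384, 193.76548123],
       [  0.        ,   0.        ,   1.        ]]), 'k1': 0.04001991006777713, 'cam_to_world': array([[-0.00904332, -0.98304745,  0.1831282 ,  0.32361401],
       [-0.99987512,  0.01126313,  0.01108513, -0.03004009],
       [-0.0129598 , -0.18300509, -0.98302654,  1.32204293],
       [ 0.        ,  0.        ,  0.        ,  1.        ]])}
side {'intrinsics': array([[446.12931755,   0.        , 252.44526406],
       [  0.        , 446.12931755, 196.05394177],
       [  0.        ,   0.        ,   1.        ]]), 'k1': 0.00014054295709872483, 'cam_to_world': array([[ 8.44023960e-01, -3.59513013e-01,  3.97962244e-01,
         1.47215503e-01],
       [-5.36305112e-01, -5.66646782e-01,  6.25530376e-01,
        -6.91723481e-01],
       [ 6.17714514e-04, -7.41391811e-01, -6.71072128e-01,
         8.03607585e-01],
       [ 0.00000000e+00,  0.00000000e+00,  0.00000000e+00,
         1.00000000e+00]])}
```

View pics/top0.png

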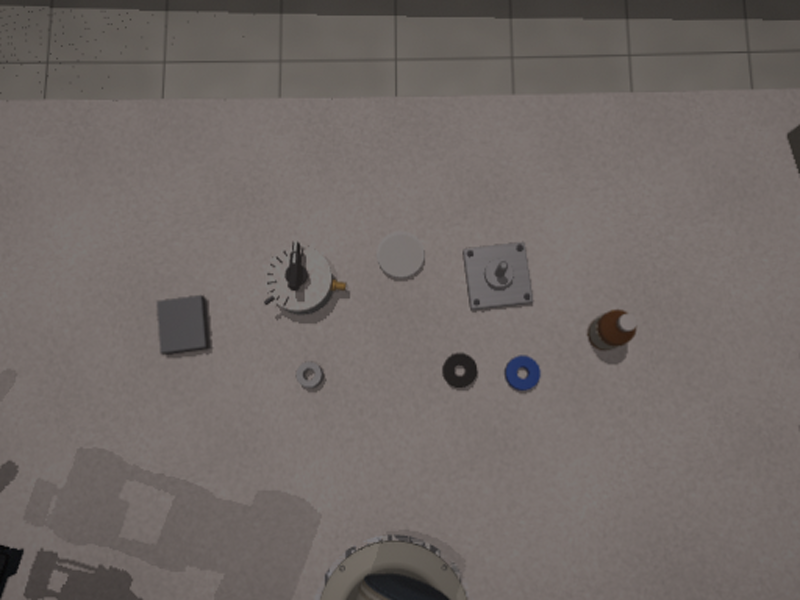

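View pics/side0.png

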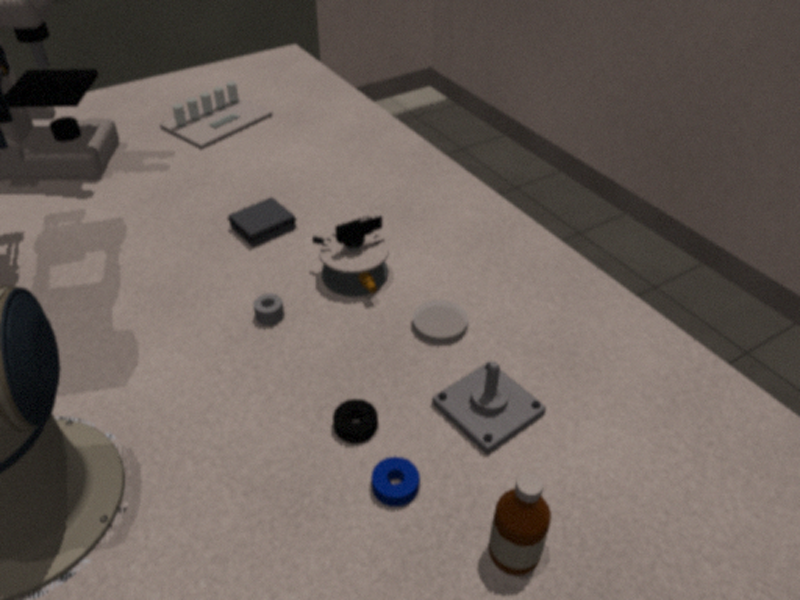

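The top view shows these candidates:
- **Ring-shaped things:** the black seal at (460,371), its blue look-alike at (522,373), and the small bare metal collar at (310,375).
- **Fixed parts:** the stand at (498,276) and the tap at (302,278), with its nose pointing up in the picture and a marker tab near (269,300).

By the description, the black ring is the seal and the metal ring is the clamp. I'll check both close up with the wrist camera.

```bash
cat > h.py <<'E'
from rig import arm
import cv2,numpy as np
def ray(c,uv):
    K=c["intrinsics"];d=np.array([(uv[0]-K[0,2])/K[0,0],(uv[1]-K[1,2])/K[1,1]]);s=d.copy()
    for _ in range(20): s=d/(1+c["k1"]*(s@s))
    T=c["cam_to_world"];return T[:3,3],T[:3,:3]@np.array([s[0],s[1],1])
def at_z(c,uv,z):
    o,r=ray(c,uv);return o+r*(z-o[2])/r[2]
def proj(c,P):
    T=c["cam_to_world"];p=T[:3,:3].T@(np.array(P,float)-T[:3,3]);s=p[:2]/p[2];s=s*(1+c["k1"]*(s@s));K=c["intrinsics"]
    return np.array([K[0,0]*s[0]+K[0,2],K[1,1]*s[1]+K[1,2]])
def down(yaw):  # tool y axis (closing line) at angle yaw(deg) from world +y
    a=np.radians(yaw);return np.array([[-np.cos(a),-np.sin(a),0],[-np.sin(a),np.cos(a),0],[0,0,-1]])
E
python3 - <<'E'
from h import *
c=arm.get_calibration("top")
for n,p,z in[("seal",(460,371),.024),("clamp",(310,374),.032),("blue",(522,373),.024),("stand",(498,276),.018),("boss",(499,274),.035),("posttop",(504,265),.097),("dialc",(302,279),.06),("marker",(269,300),.066),("nose",(297,245),.117),("dish",(401,257),.016),("box",(183,324),.032)]:
    P=at_z(c,(p[0]*.64,p[1]*.64),z);print(n,P.round(4),np.hypot(P[0],P[1]).round(3))
w=arm.get_calibration("wrist");R=arm.current_tool_rot();p=arm.current_ee_pos()
print("cam in tool",(R.T@(w["cam_to_world"][:3,3]-p)).round(4),(R.T@w["cam_to_world"][:3,:3]).round(3),w["intrinsics"],w["k1"])
E
```

```text
seal [ 0.4355 -0.1294  0.024 ] 0.454
clamp [0.4321 0.1477 0.032 ] 0.457
blue [ 0.4308 -0.2437  0.024 ] 0.495
stand [ 0.6163 -0.2068  0.018 ] 0.65
boss [ 0.6163 -0.2065  0.035 ] 0.65
posttop [ 0.6186 -0.2076  0.097 ] 0.653
dialc [0.6055 0.1612 0.06  ] 0.627
marker [0.5654 0.2201 0.066 ] 0.607
nose [0.6549 0.1624 0.117 ] 0.675
dish [ 0.6564 -0.0222  0.016 ] 0.657
box [0.5282 0.3862 0.032 ] 0.654
cam in tool [ 0.0679  0.001  -0.1701] [[-0.002 -0.97  -0.243]
 [ 1.    -0.002  0.   ]
 [-0.001 -0.243  0.97 ]] [[286.17616664   0.         253.29583797]
 [  0.         286.17616664 186.71961787]
 [  0.           0.           1.        ]] -0.06306927212895846
```

Run:
```python
from h import *
import json
V=[("clamp",(.432,.148,.16),(.432,.148,.032)),("tap",(.60,.161,.26),(.605,.161,.06)),("stand",(.61,-.207,.23),(.617,-.207,.097)),("seal",(.4355,-.129,.16),(.4355,-.129,.024))]
out={};M=[]
for n,p,P in V:
    arm.move_to(p,down(0));arm.sleep(.3)
    c=arm.get_calibration("wrist");im=arm.snapshot("wrist")
    out[n]={k:np.array(v).tolist() for k,v in c.items()}
    cv2.imwrite(f"pics/w_{n}.png",im[:,:,::-1]);u=proj(c,P);print(n,u.round(1),arm.current_joint_positions(),arm.current_t())
    x,y=[int(min(max(a-b/2,0),L-b)) for a,b,L in zip(u,(200,150),(512,384))]
    print("crop",x,y);M.append(cv2.resize(im[y:y+150,x:x+200,::-1],(400,300),interpolation=cv2.INTER_CUBIC))
json.dump(out,open("cal.json","w"))
cv2.imwrite("pics/m1.png",np.vstack([np.hstack(M[:2]),np.hstack(M[2:])]))
```

```text
clamp [252.1 180.2] [ 1.14384143e+01  1.90220354e+01  1.03957797e+02  6.47189318e-04
  5.70165784e+01 -7.85810448e+01] 2.3833
crop 152 105
tap [252.5 172.5] [ 9.52411876e+00  2.57551650e+01  7.40455820e+01 -1.10832930e-03
  8.02261841e+01 -8.04851691e+01] 3.5333
crop 152 97
stand [251.8 185.3] [-2.40078761e+01  2.90751650e+01  7.29637376e+01  1.19962590e-03
  7.79580930e+01 -1.14047595e+02] 5.2667
crop 151 110
seal [252.7 178. ] [-2.40411634e+01  1.88722736e+01  1.04220573e+02 -2.28936931e-03
  5.68916348e+01 -1.14040193e+02] 6.4417
crop 152 102
```

View pics/m1.png

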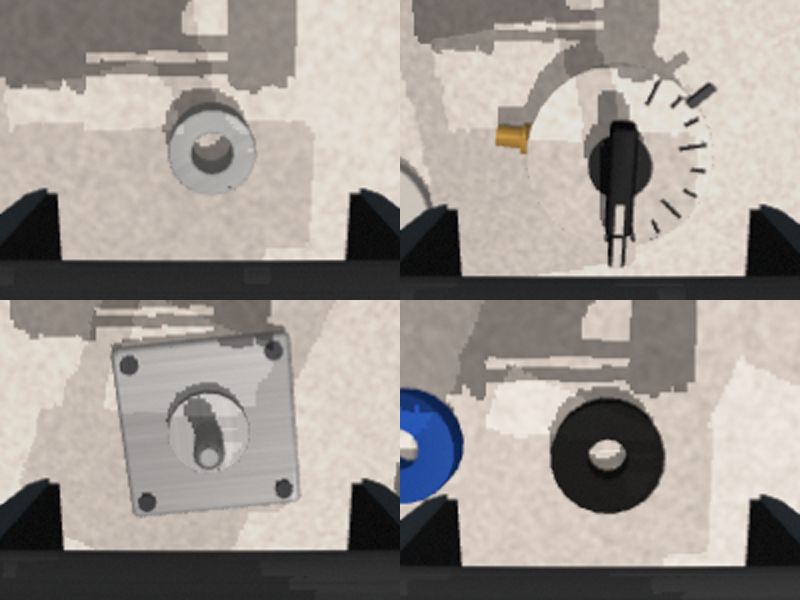

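The montage confirms the choices. Clamp top centre is at raw (258,181), seal top at (255.8,180) with the blue look-alike clearly to its left. Post tip is at (255,188.5) and boss at (255.2,176). The tap's nose points down, with the tab at the upper right.

Run:
```python
from h import *
import json
C=json.load(open("cal.json"));C={n:{k:np.array(v) for k,v in c.items()} for n,c in C.items()}
def g(n,u,z):P=at_z(C[n],u,z);print(n,u,P.round(4));return P
g("clamp",(258,181),.032);g("clamp",(236,181),.032);g("clamp",(280,181),.032)
g("seal",(255.75,180),.024);g("seal",(227.5,180),.024);g("seal",(284,180),.024)
g("stand",(255,188.5),.097);g("stand",(255.2,176.3),.035);g("stand",(255.2,173),.018)
# refine dial centre: fit with handle: nose end bottom, back end
T=C["tap"]
a=g("tap",(152+218/2,97+266/2),.115-.0);b=g("tap",(152+222/2,97+122/2),.115);print(np.linalg.norm(a-b))
g("tap",(152+64,97+155/2),.06);g("tap",(152+156.5,97+155/2),.06)
im=cv2.imread("pics/w_tap.png");x,y=205,110
cv2.imwrite("pics/tapz.png",cv2.resize(im[y:y+130,x:x+110],(660,600*130*660//(110*780)*0+780),interpolation=cv2.INTER_CUBIC)[:600] if 0 else cv2.resize(im[120:240,200:320],(600,600),interpolation=cv2.INTER_CUBIC))
```

```text
clamp (258, 181) [0.4328 0.1543 0.032 ]
clamp (236, 181) [0.4328 0.1308 0.032 ]
clamp (280, 181) [0.4329 0.1778 0.032 ]
seal (255.75, 180) [ 0.4378 -0.1257  0.024 ]
seal (227.5, 180) [ 0.4377 -0.1567  0.024 ]
seal (284, 180) [ 0.4378 -0.0947  0.024 ]
stand (255, 188.5) [ 0.6207 -0.2035  0.097 ]
stand (255.2, 176.3) [ 0.6202 -0.2029  0.035 ]
stand (255.2, 173) [ 0.6192 -0.2028  0.018 ]
tap (261.0, 230.0) [0.6632 0.171  0.115 ]
tap (263.0, 158.0) [0.5778 0.1727 0.115 ]
0.085453209168552
tap (216, 174.5) [0.6076 0.1128 0.06  ]
tap (308.5, 174.5) [0.6077 0.2349 0.06  ]
```

View pics/tapz.png

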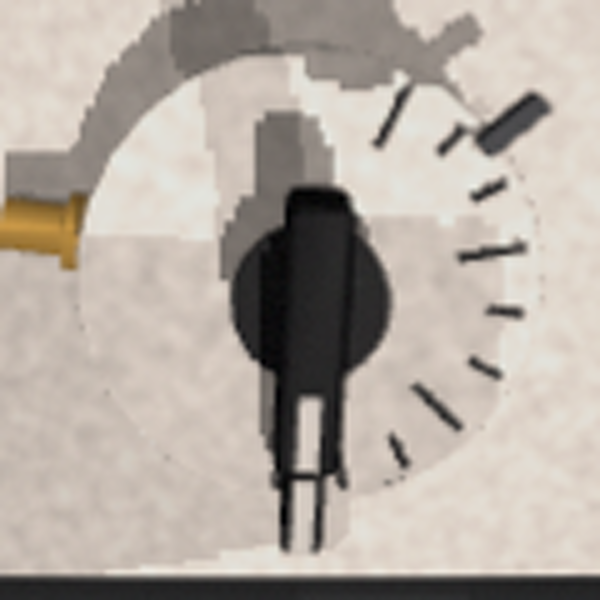

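```bash
cat >> h.py <<'E'
def slide(x,y,z0,z1,step=.006,fmax=25,feed=.04):
    "go down in steps; stop on high vertical force"
    z=z0;f0=arm.current_force()
    while z>z1+1e-6:
        z=max(z-step,z1);arm.move_l((x,y,z),feed=feed);f=arm.current_force()-f0
        print(round(z,4),f.round(1))
        if abs(f[2])>fmax: print("STOP");break
    return z
E
python3 - <<'E'
from h import *
x,y=.4378,-.1257;h=.004
arm.grip(.085)
arm.move_l((x,y,.05),down(0));arm.move_l((x,y,h),feed=.08)
arm.grip(.05);print(arm.current_width(),arm.current_grasp_force(),arm.current_force())
arm.move_l((x,y,.16),feed=.2)
arm.move_to((.6203,-.203,.16),down(0));print(arm.current_width(),arm.current_ee_pos(),arm.current_t())
c=arm.get_calibration("wrist");im=arm.snapshot("wrist");print(proj(c,(.6203,-.203,.15)))
cv2.imwrite("pics/held.png",cv2.resize(im[110:350,130:380,::-1],(625,600),interpolation=cv2.INTER_CUBIC))
E
```

```text
0.06298919524589068 30.001085959374905 [-0.48622341  0.58718438  6.2843877 ]
0.0629581025804795 [ 0.6191856  -0.20248632  0.15871487] 10.5917
[251.1859397  221.62064521]
```

View pics/held.png

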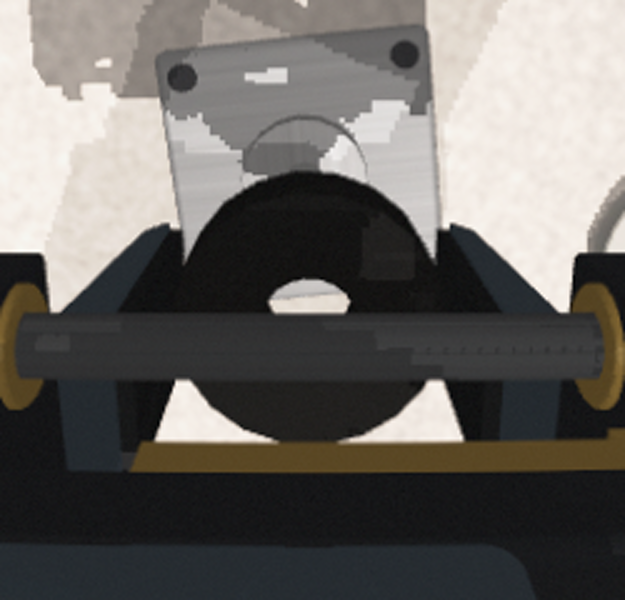

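The seal is held centrally, with its rim spanning x 183–440 in the crop. The tool sits about 1 mm short of its target, so I'll trim that and slide down with force checks.

Run:
```python
from h import *
x,y=.6203,-.203
arm.move_l((x,y,.112),feed=.1);arm.sleep(.2);e=arm.current_ee_pos();print(e,arm.current_t())
slide(x,y,.112,.0405,step=.008)
print(arm.current_ee_pos(),arm.current_force(),arm.current_width(),arm.current_t())
```

```text
[ 0.6206614  -0.20316062  0.11273479] 11.475
0.104 [ 0.3 -0.2 -0.8]
0.096 [-0.1 -0.  -0.2]
0.088 [ 0.1 -0.4 -0.8]
0.08 [-0.5 -0.1 -0.2]
0.072 [-1.9 -1.3 -0.8]
0.064 [-1.5 -1.  -0.6]
0.056 [-3.1 -1.3  0.4]
0.048 [-2.2 -1.8 -1.9]
0.0405 [-2.5 -1.2 -1.4]
[ 0.62025001 -0.20292481  0.04026254] [-1.85164868 -0.77200249 -2.26853101] 0.0632628822503665 14.6083
```

Run:
```python
from h import *
x,y=.6203,-.203
slide(x,y,.0405,.0365,step=.001,fmax=8)
print(arm.current_ee_pos())
arm.grip(.08);arm.move_l((x,y,.16),feed=.2);arm.sleep(.2)
c=arm.get_calibration("wrist");im=arm.snapshot("wrist");u=proj(c,(x,y,.059));print(u,arm.current_t())
cv2.imwrite("pics/w_seal2.png",im[:,:,::-1])
# clamp pick
cx,cy,h=.4328,.1543,.006
arm.move_to((cx,cy,.10),down(0));arm.move_l((cx,cy,h),feed=.1);arm.sleep(.1);print(arm.current_ee_pos())
arm.grip(.035);print(arm.current_width(),arm.current_grasp_force())
arm.move_l((cx,cy,.19),feed=.25)
arm.move_to((x,y,.19),down(0));arm.sleep(.2);print(arm.current_width(),arm.current_ee_pos(),arm.current_t())
im2=arm.snapshot("wrist")
f=lambda i:cv2.resize(i[110:335,155:355,::-1],(400,450),interpolation=cv2.INTER_CUBIC)
cv2.imwrite("pics/m2.png",np.hstack([f(im),f(im2)]))
```

```text
0.0395 [ 0.2 -0.1  1.1]
0.0385 [-3.1  1.4 12.8]
STOP
[ 0.62039791 -0.20305758  0.03928338]
[251.98199643 187.50350635] 16.5833
[0.43315213 0.15436312 0.00651017]
0.04779449944272747 30.000442201271653
0.04785811831906233 [ 0.62035125 -0.20191982  0.19022411] 22.4583
```

View pics/m2.png

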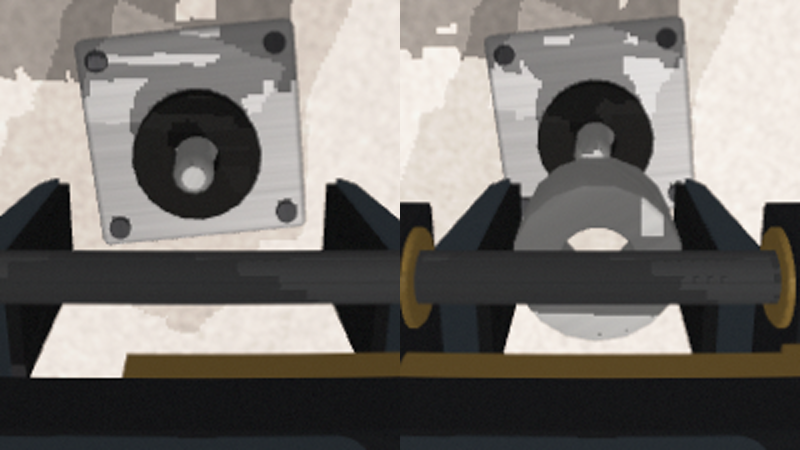

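The left half shows the seal flat around the post, and contact came at the expected height. The right half shows the clamp held over the stand.

Run:
```python
from h import *
x,y=.6203,-.203
arm.move_l((x,y,.113),feed=.12);arm.sleep(.2);print(arm.current_ee_pos(),arm.current_force())
z=slide(x,y,.113,.0675,step=.009)
if z<.068:
    slide(x,y,z,.062,step=.001,fmax=8);print(arm.current_ee_pos(),arm.current_force(),arm.current_t())
    arm.grip(.075);arm.move_l((x,y,.17),feed=.2);arm.sleep(.2)
    cv2.imwrite("pics/w_cl2.png",arm.snapshot("wrist")[:,:,::-1]);print(arm.current_t())
from json import load
C=load(open("cal.json"))["tap"];C={k:np.array(v) for k,v in C.items()}
A=at_z(C,(262.3,174),.06);N=at_z(C,(260.4,230),.115);M=at_z(C,(297.4,148),.0685)
for P in(N,M): d=(P-A)[:2];print(A.round(4),P.round(4),np.hypot(*d).round(4),np.degrees(np.arctan2(d[1],d[0])).round(1))
```

```text
[ 0.6207119  -0.20316533  0.11383391] [-1.06839574 -0.05791913 -1.0316686 ]
0.104 [ 1.1 -0.4 -0.5]
0.095 [ 0.9 -0.3 -1.2]
0.086 [ 1.3 -0.2 -0.7]
0.077 [0.7 0.4 0.1]
0.068 [1.9 0.3 0.5]
0.0675 [ 0.9  0.2 -0.9]
0.0665 [0.2 0.1 0.6]
0.0655 [0.7 0.3 0.6]
0.0645 [-1.7  1.5  8.6]
STOP
[ 0.62042995 -0.20304218  0.06502108] [-1.89673249  1.63362886  6.60451016] 26.375
27.9
[0.607  0.1739 0.06  ] [0.6632 0.1703 0.115 ] 0.0563 -3.6
[0.607  0.1739 0.06  ] [0.5718 0.2177 0.0685] 0.0562 128.7
```

Seal and clamp are both home, each with contact at the expected height. The axis, nose and marker radii come out at about 56 mm against the given 55. The handle needs about 132° of turn; I'll start with the press and the turn out of the lock.

Run:
```python
from h import *
x,y,z=.607,.1739,.087;w0=-183.6
arm.grip(.045)
arm.move_to((x,y,.17),down(w0));arm.move_l((x,y,z),feed=.12);arm.sleep(.2);print(arm.current_ee_pos(),arm.current_force())
f0=arm.current_force()
arm.grip(.005);print("w",arm.current_width(),arm.current_grasp_force(),(arm.current_force()-f0).round(1))
for d in(.003,.006,.0085):
    arm.move_l((x,y,z-d),feed=.03);print(d,(arm.current_force()-f0).round(1),arm.current_ee_pos().round(4),arm.current_torque().round(2))
arm.sleep(.2);print((arm.current_force()-f0).round(1),arm.current_ee_pos().round(4),arm.current_t())
```

```text
[0.60740754 0.17397825 0.08773888] [0.19571242 0.63094907 0.32135931]
w 0.015930608781140696 29.98089373111725 [ -1.1 -15.4   5. ]
0.003 [ -1.1 -16.8   5.2] [0.6068 0.172  0.084 ] [-3.    0.46  0.08]
0.006 [ -2.  -16.4   6.9] [0.6068 0.1721 0.0811] [-2.99  0.52  0.05]
0.0085 [ -2.1 -15.8   7.2] [0.6068 0.1721 0.0786] [-3.03  0.53  0.07]
[ -1.6 -16.4   7. ] [0.6068 0.172  0.0787] 34.3917
```

Run:
```python
from h import *
x,y,z=.607,.172,.087
def s(k): print(k,arm.current_force().round(1),arm.current_ee_pos().round(4),arm.current_torque().round(2))
for zz in(.0785,.087,.088,.0875,.0845,.0815,.0785,.0765):
    arm.move_l((x,y,zz),feed=.03);arm.sleep(.1);s(zz)
im=arm.snapshot("wrist");cv2.imwrite("pics/press.png",cv2.resize(im[100:340,100:400,::-1],(750,600),interpolation=cv2.INTER_CUBIC));print(arm.current_t())
```

```text
0.0785 [-2.8 -2.6  7. ] [0.6069 0.1717 0.0789] [-0.58  0.74  0.1 ]
0.087 [-2.9 -4.4  4.6] [0.6069 0.1717 0.0871] [-0.96  0.69  0.13]
0.088 [  3.1  -4.8 -14.9] [0.6067 0.1717 0.0873] [-0.91 -0.41  0.07]
0.0875 [ 1.8 -5.6 -7.4] [0.6068 0.1718 0.0872] [-1.11  0.03  0.14]
0.0845 [-3.6 -5.8  5.6] [0.6069 0.1718 0.085 ] [-1.25  0.84  0.04]
0.0815 [-3.7 -6.5  5.8] [0.6069 0.1718 0.0821] [-1.27  0.86  0.09]
0.0785 [-4.6 -7.5  7.3] [0.6069 0.1718 0.0791] [-1.26  0.94  0.09]
0.0765 [-4.4 -5.8  8.1] [0.6069 0.1718 0.0772] [-1.28  0.97  0.09]
37.425
```

View pics/press.png

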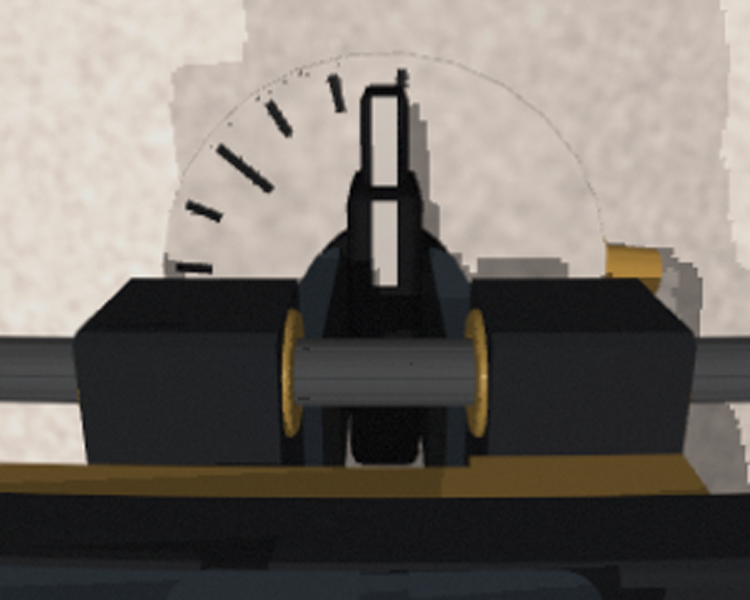

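The view shows the bar gripped and sunk. The hard stop going up at 0.0872 proves it moves with the tool, so it is now pressed by about 10 mm. Turning, with a little force-following of the axis.

Run:
```python
from h import *
p=np.array([.607,.1716]);w0=-183.6;z=.0772
def turn(w,z):
    global p
    arm.move_l((p[0],p[1],z),down(w),feed=.05);f=arm.current_force()
    p=p+np.clip(f[:2]*6e-5,-.0006,.0006)
    print(round(w-w0,1),f.round(1),arm.current_torque()[2].round(2),arm.current_ee_pos().round(4),p.round(4),round(arm.current_t(),1))
t0=arm.current_t()
for k in range(1,8):
    turn(w0+9.5*k,z)
    if np.linalg.norm(arm.current_force())>40 or arm.current_t()-t0>12: break
R=arm.current_tool_rot();print("yaw",np.degrees(np.arctan2(-R[0,1],R[1,1])))
np.save("p.npy",p)
```

```text
9.5 [-4.1 -6.7  7.9] 0.09 [0.6069 0.1713 0.0779] [0.6068 0.1712] 37.7
19.0 [-2.7 -7.4  7. ] 0.12 [0.6069 0.1708 0.078 ] [0.6066 0.1708] 38.1
28.5 [-0.9 -7.4  7.7] 0.07 [0.6071 0.1703 0.0781] [0.6065 0.1703] 38.4
38.0 [-0.4 -8.1  7.8] 0.08 [0.6073 0.1699 0.0782] [0.6065 0.1698] 38.7
47.5 [ 0.1 -8.   7.5] 0.12 [0.6076 0.1695 0.0783] [0.6065 0.1693] 39.0
57.0 [ 2.2 -6.5  7.1] 0.11 [0.6079 0.1692 0.0784] [0.6066 0.169 ] 39.3
66.5 [ 2.5 -5.1  7.7] 0.14 [0.6083 0.1689 0.0785] [0.6068 0.1686] 39.6
yaw -117.06368809990481
```

Run:
```python
from h import *
p=np.load("p.npy");w0=-183.6;z=.0868
arm.move_l((p[0],p[1],z),feed=.05)
def turn(w):
    global p
    arm.move_l((p[0],p[1],z),down(w),feed=.05);f=arm.current_force()
    p=p+np.clip(f[:2]*6e-5,-.0006,.0006)
    print(round(w-w0,1),f.round(1),arm.current_torque()[2].round(2),arm.current_ee_pos().round(4))
for a in np.linspace(66.5,132.3,7)[1:]: turn(w0+a)
arm.sleep(.2);R=arm.current_tool_rot();print("yaw",np.degrees(np.arctan2(-R[0,1],R[1,1])))
np.save("p.npy",p)
arm.grip(.045);e=arm.current_ee_pos();print(e)
arm.move_l((e[0],e[1],.17),feed=.2)
arm.move_to((.60,.165,.26),down(-180));arm.sleep(.3)
c=arm.get_calibration("wrist");im=arm.snapshot("wrist");cv2.imwrite("pics/w_tap2.png",im[:,:,::-1])
import pickle;pickle.dump(c,open("c2.pkl","wb"))
u=proj(c,(.607,.172,.09)).astype(int)-[60,60];print(u,arm.current_t())
cv2.imwrite("pics/tapz2.png",cv2.resize(im[u[1]:u[1]+120,u[0]:u[0]+120,::-1],(600,600),interpolation=cv2.INTER_CUBIC))
```

```text
77.5 [ 5.3 -5.7  1.3] 0.08 [0.6088 0.1686 0.0878]
88.4 [ 7.4 -3.   0.2] 0.1 [0.6093 0.1685 0.0878]
99.4 [ 8.2 -1.5 -0.6] 0.06 [0.6099 0.1685 0.0878]
110.4 [ 9.3  0.1 -0.6] 0.04 [0.6104 0.1686 0.0878]
121.3 [ 8.4  0.7 -1.2] 0.04 [0.611  0.1688 0.0878]
132.3 [ 8.2  3.2 -1.4] 0.14 [0.6114 0.169  0.0878]
yaw -51.305163425026365
[0.60907035 0.16809002 0.08678485]
[188 107] 45.7917
```

View pics/tapz2.png

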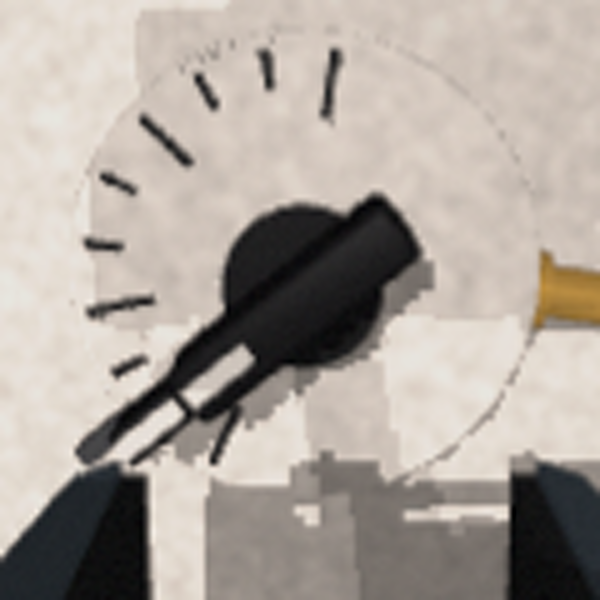

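The pointer now lies nearly over the tab: nose end at about (125,447), tab end at (78,452), partly hidden by a finger. I'll look again from the first, unobstructed viewpoint.

Run:
```python
from h import *
import pickle
arm.move_to((.58,.20,.26),down(0));arm.sleep(.3)
c=arm.get_calibration("wrist");im=arm.snapshot("wrist");cv2.imwrite("pics/w_tap3.png",im[:,:,::-1])
pickle.dump(c,open("c3.pkl","wb"))
u=proj(c,(.59,.19,.09)).astype(int)-[50,50];print(u,arm.current_t(),proj(c,(.607,.172,.06)))
cv2.imwrite("pics/tapz3.png",cv2.resize(im[u[1]:u[1]+100,u[0]:u[0]+100,::-1],(600,600),interpolation=cv2.INTER_CUBIC))
```

```text
[194 130] 48.85 [231.6163816  188.05599315]
```

View pics/tapz3.png

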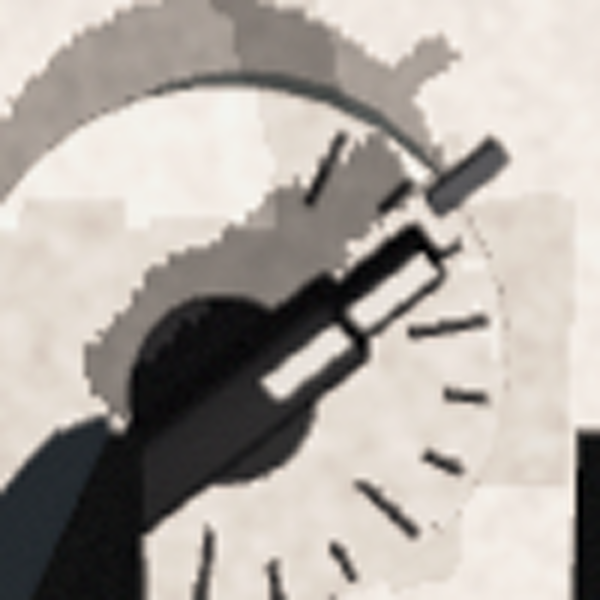

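Run:
```python
from h import *
import pickle
c=pickle.load(open("c3.pkl","rb"))
r=lambda a,b:(194+a/6,130+b/6)
P=at_z(c,r(437,261),.115);Q=at_z(c,r(271,390),.115);M=at_z(c,r(436,201),.0685);Mo=at_z(c,r(498,150),.0685)
ang=lambda d:np.degrees(np.arctan2(d[1],d[0])).round(1)
print(P.round(4),Q.round(4),M.round(4),"bar",ang(P-Q),"tab",ang(Mo-M),np.linalg.norm(Mo-M).round(4),"miss",((P-M)[:2]*1e3).round(1))
A=P[:2]-.055*(P-Q)[:2]/np.linalg.norm((P-Q)[:2]);print("axis",A.round(4),np.linalg.norm(M[:2]-A).round(4),"marker angle",ang(M[:2]-A))
print(proj(c,(.607,.172,.06)),arm.current_t(),np.linalg.norm(P-Q))
```

```text
[0.5761 0.2162 0.115 ] [0.6011 0.1848 0.115 ] [0.5725 0.2181 0.0685] bar 128.5 tab 129.9 0.017 miss [ 3.6 -1.9]
axis [0.6104 0.1731] 0.0588 marker angle 130.1
[231.6163816  188.05599315] 48.85 0.04013444176950073
```

The bar points at 128.5° and the tab is at 129–130°. That is about 1.6 mm sideways, well inside the 6 mm allowed. Last look at the rings.

View pics/w_cl2.png

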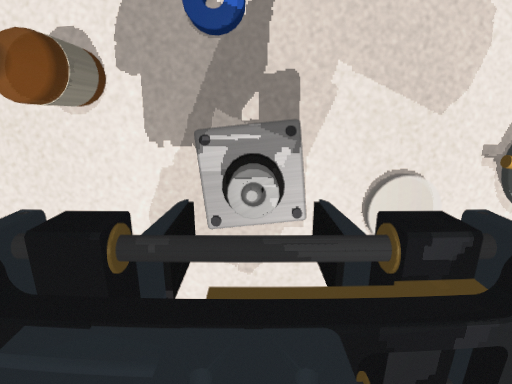

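The collar sits flat on the seal, with the post tip just proud at (253,195). Bottle and dish are undisturbed. Handing in.

Run:
```python
from rig import arm
print(arm.sign_off(),arm.current_t())
```

```text
the job is handed in; nothing more can be done
the job is handed in; nothing more can be done
```

I handed the job in at about 49 s of the 72 s allowed, verdict not shown: seal and clamp are home on the post, and the tap was opened pressed and left released with its pointer about 1.6 mm sideways of the marker (6 mm allowed).

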